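Tip a carton into the taped bay and square it to the stop

TASK

Tip the standing carton over by pushing high on its labelled side, gently, so that it lies flat inside the yellow-taped bay with its label up. Then push the lying carton along the bench until its top end sits squarely flush against the steel stop bar, still inside the tape. Do it by pushing only: do not lift the carton off the bench or crush it, and leave the spray can, the jar and the screwdriver where they are.

Things in the scene. Friction and masses are not known exactly. Their poses are not given: they have to be found in the camera images.
- bay: Fixed bay on the bench: yellow tape rectangle (18 mm wide, flat) closed by a steel stop bar. Origin on the bench at its centre; +x points to the bar, z up. Inside: x -112.5 mm (inner edge of the end tape) to +112.5 mm (bar's face), y -85 to +85 mm. Bar 206 mm long, 14 thick, 30 high, with a 4 mm high flange behind it to x = +156 mm.
- stop_face (a point): Middle of the stop bar's face that looks into the bay, 15 mm above the bench.
- carton: Brown carton, rigid, 0.3 to 0.54 kg, 50 mm thick (x), 100 wide (y), 160 tall (z); white label with orange stripe on its -x face. Origin: centre of its foot; z to its top end. It starts upright across the end tape, +x towards the bar within 0.1 rad. Pushed above 100 mm height it tips over its +x bottom edge once its top has moved some 50 mm.
- carton_top (a point): Centre of the carton's top end face, 160 mm from its foot; this end face goes flush against the bar. A lying carton that stands askew jams at the bar if pushed at one point; pushed at two points far apart on its foot end it turns square.
- carton_label (a point): Centre of the carton's labelled (-x) face, 80 mm from its foot; 50 mm above the bench when the carton lies label up.
- carton_edge (a point): Middle of the carton's bottom edge on the plain (+x) side, about which it tips; it starts 10 to 33 mm inside the bay and stays on the bench, so the tipped carton ends about 25 to 60 mm short of the bar.
- spray_can: Bystander: blue spray can, 62 mm across, 170 mm tall, standing beside the bay. Origin at the centre of its underside.
- jar: Bystander: amber jar with dark lid, 66 mm across, 85 mm tall, standing beside the bay. Origin at the centre of its underside.
- screwdriver: Bystander: screwdriver with green handle lying on the bench beyond the stop bar, about 200 mm long. Origin at its middle, x along its shaft.
Not all that is in view belongs to the job. Several things look just like the carton: the one meant starts farthest from the robot's base.

How it is judged:
On the way:
1. the carton lies flat, label up, at rest inside the taped bay (angle between carton's own z axis and vertical between 1.5 and 1.64 rad and height (world z) of carton_label between 0.045 and 0.056 m and x of carton in the frame of bay between -0.1135 and 0.2 m and x of carton_top in the frame of bay between -0.2 and 0.1175 m and y of carton in the frame of bay between -0.037 and 0.037 m and y of carton_top in the frame of bay between -0.037 and 0.037 m and linear speed of carton below 0.01 m/s and angular speed of carton below 0.05 rad/s), for 0.2 s.
At the end, for the whole second after the job is handed in: The carton lies flat and still on the bench, label up, inside the tape, its top end within 4 mm of the stop bar's face and square to it within 0.05 rad (all of step 1 and x of carton_top in the frame of bay above 0.1085 m and angle between the z axis of carton and the x axis of bay, either way round below 0.05 rad); the robot touches nothing.
It fails at once if the carton is lifted or tipped the wrong way: its plain-side bottom edge comes more than 15 mm off the bench (height (world z) of carton_edge above 0.015 m).
It fails at once if the carton is lifted after it was laid down (angle between carton's own z axis and vertical above 1.47 rad and height (world z) of carton_label above 0.07 m).
It fails at once if the carton is crushed: the fingers press it with more than 40 N (contact force between the fingers and carton above 40 N).
It fails at once if the spray can, jar or screwdriver is moved more than 15 mm or tipped (distance of any of spray_can, jar, screwdriver from where it was at the start of the episode above 0.015 m or angle between any of spray_can, jar's own z axis and vertical above 0.3 rad).
It also fails if it takes over 46 s, if anything falls off the work surface, if the arm or the gripper's body presses on something with over 40 N, if the wrist force passes 120 N, or if a joint passes its speed limit or range.

ROBOT

A 7-joint arm with a two-finger parallel gripper is mounted at the origin on the work surface. World frame = base frame: x ahead of the robot, y to its left, z up, the work surface at z = 0. Lengths are in m, angles in rad, forces in N, time in s.
With the tool pointing down it reaches from about 0.4 to 0.925 m from the base axis. Payload 5.6 kg.
Tool frame: the origin (TCP) lies midway between the tips of the shut fingers; the grasp point (between the pads) lies 19 mm behind it; y points along the fingers, x is the direction in which the jaws open and shut, and the axes are right-handed (so a half turn about y gives the same grasp; the last joint's range is limited). The gripper opens to 85 mm and grips with 20 to 120 N. Pads are 22 mm wide; open, the fingers measure 114 mm over their backs; the gripper's body (76 mm by 85 mm) begins 54 mm behind the grasp point. The pads swing forward as they close: fully open they stand 13 mm farther back than shut.
Start: joints at [1.265, 0.468, -0.012, 1.603, 0.006, 1.071, -0.056], TCP at [0.169, -0.628, 0.231] pointing down, gripper open.
Joint ranges: [-2.53, 2.53], [-0.31, 2.02], [-1.57, 1.55], [0.28, 2.44], [-1.29, 4.43], [0.15, 1.84], [-2.92, 2.92]. Speed limits (rad/s): [2.57, 2.57, 3.14, 3.14, 3.14, 3.14, 3.14].

INTERFACE

Orientations are given as a unit quaternion [w, x, y, z].
In Python, from bench import arm gives the robot as it stands. The module is installed in compiled form; this text tells all that it offers.
- The arm moves only by the tool carry_out, never from a script. Its argument "steps" is a list that holds one entry, the list of rows, each a list of 7 numbers: the shift along the world's x, y, z each as a share of 0.75 m, from -1 to 1, then the turn, a rotation vector about the world's x, y, z each as a share of pi rad, from -1 to 1, then the opening, from 0 (shut) to 1 (fully open). In form: [[[dx, dy, dz, wx, wy, wz, gripper], ...]]. A call has 1 to 12 rows; each row is the pose to reach, as a shift and turn from the pose measured when the call began, turning the shorter way round; what a row does not reach only later rows make up. A row lasts 1/10 s, in which the tool goes at most 50 mm and 8.59 degrees, less where a joint would pass 70% of its speed; a pose out of reach is approached as far as the arm can. A call with a number of a shift or a turn outside -1 to 1 is refused whole. A call with a gripper value outside its range is refused whole. The fingers move at their own pace and stop on an object; "force" is the grip in N (left out, the last holds). Time passes only in rows, so rows that repeat a pose let the fingers close. It gives the time, the measured TCP pose, the force and the opening at its end, in the units of the state.
- arm.sense(): the state, without advancing time (a new reading comes with each control period).
- arm.grab_frame(name): name is "side" or "top"; returns the picture (480x640x3 uint8, blue, green, red); there is no depth.
- arm.camera_model(name): a dict with "vertical_fov" (degrees; the focal length in pixels is half the picture's height over the tangent of half this angle, whatever the lens; pixels are square), "cx", "cy" (the principal point, pixels), "R" (3x3) and "t" (3): a world point X has camera coordinates R X + t. Camera axes: x right, y down, z forward; pixel columns grow to the right and rows downward; lengths in m; the calibration is good to about 2 mm. A picture is of the moment at which its call begins. camera_model takes no time and is no camera call.
- arm.sign_off(): hands the job in, once; it reports no verdict.
Trained networks look in the newest picture that a camera, given by its name, has taken for a name from the list of things; names that differ only in an ending like _2 or _b are one class to them, and where a whole thing is asked for, a point or a joint stands for the part that bears it (a point fixed in the world has none). Each returns a list of dicts, best first, with "score" (0 to 1); they miss things now and then, are a little off and sometimes report something else, mostly with a low value. They report only what shows in the picture. A call takes as long as a camera call. They do not tell look-alikes from the thing itself.
- arm.regions_of(camera, name): "mask" (480x640 bool, what is visible of it) and "location" ([column, row] in pixels, amid what is visible of it).
The state is a dict: "clock": time; "q": joint angles; "qvel": joint speeds; "effort": joint torques, N m; "eef_pos": TCP position; "orientation": TCP orientation; "force": force on the tool from outside, world axes, zero at the start; "ft_torque": the same for the moment, N m; "grip_width": finger opening in m.
Only numpy, scipy, OpenCV 4.12 (cv2) and the standard library are available. Lean on these libraries where they do the work, as an engineer would, in place of code of your own. Each camera call takes 0.05 s, during which the arm holds its last target.

## Working session

There is one attempt and no reset: what is moved stays moved. The work goes in short steps, Python scripts to look and compute and a tool call to move; the robot and the scene stay as the last step left them, time stands still between calls to the robot, and variables do not carry over. Pictures are saved under pics/ and viewed, and the job is handed in when it is done.

Besides the shell and the picture viewer there is one more tool, called after "Call:" in YAML: its name, and indented under it one key for each argument. carry_out: Moves the arm, as the interface text tells. Its arguments: {"type":"object","properties":{"steps":{"type":"array"},"force":{"type":"number"}},"required":["steps"]}

```bash
mkdir -p pics
python3 - <<'E'
from bench import arm
import cv2,numpy as np
s=arm.sense()
for k in ['clock','q','eef_pos','orientation','force','grip_width']: print(k,np.round(s[k],4))
for c in ['side','top']:
    cv2.imwrite(f'pics/{c}0.png',arm.grab_frame(c)); m=arm.camera_model(c)
    print(c,{k:np.round(v,4).tolist() for k,v in m.items() if not isinstance(v,str)}, -np.array(m['R']).T@np.array(m['t']))
E
```

```text
clock 0.0
q [ 1.265   0.4684 -0.0116  1.6037  0.006   1.0714 -0.0563]
eef_pos [ 0.1687 -0.6271  0.2303]
orientation [ 0.5616 -0.5608  0.4307 -0.4296]
force [-1.2672 -0.2165 -1.0062]
grip_width 0.0856
side {'vertical_fov': 55.6459, 'cx': 318.8896, 'cy': 244.5203, 'R': [[-0.7281, -0.6854, -0.0008], [-0.4974, 0.5292, -0.6874], [0.4716, -0.5001, -0.7263]], 't': [0.4179, 0.2695, 0.7989]} [0.06153923 0.54336349 0.76578727]
top {'vertical_fov': 46.8696, 'cx': 312.5646, 'cy': 243.9365, 'R': [[0.0096, -0.9999, -0.0082], [-0.9961, -0.0089, -0.0881], [0.088, 0.0091, -0.9961]], 't': [0.071, 0.5157, 1.0562]} [0.41999678 0.06597532 1.09810698]
```

View pics/side0.png

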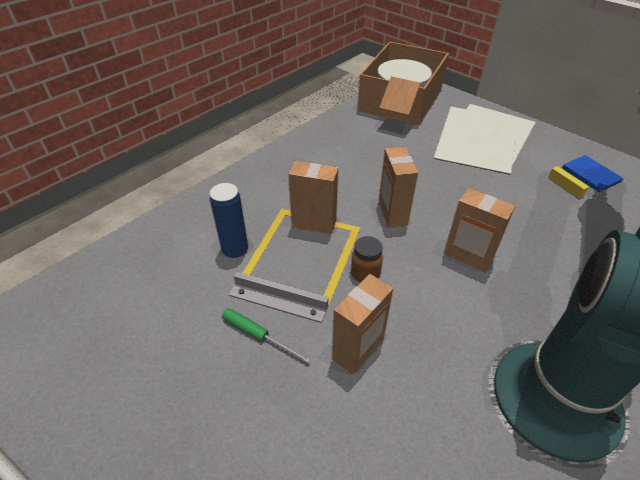

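View pics/top0.png

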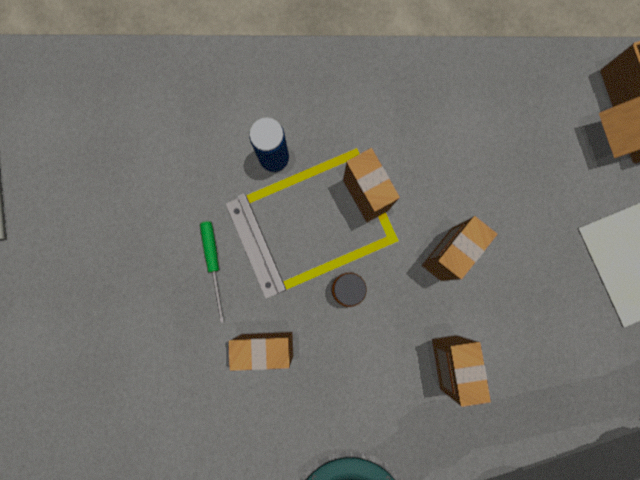

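```bash
cat > h.py <<'E'
from bench import arm
import cv2,numpy as np
from scipy.optimize import minimize
from scipy.spatial.transform import Rotation as Ro
def cam(c):
    m=arm.camera_model(c); f=240/np.tan(np.radians(m['vertical_fov'])/2)
    return f,m['cx'],m['cy'],np.array(m['R']),np.array(m['t'])
def proj(c,X):
    f,cx,cy,R,t=cam(c); p=np.atleast_2d(X)@R.T+t
    return np.c_[f*p[:,0]/p[:,2]+cx,f*p[:,1]/p[:,2]+cy]
def back(c,uv,z):
    f,cx,cy,R,t=cam(c); uv=np.atleast_2d(uv)
    d=np.c_[(uv[:,0]-cx)/f,(uv[:,1]-cy)/f,np.ones(len(uv))]@R
    o=-R.T@t; s=(z-o[2])/d[:,2]; return o+d*s[:,None]
def boxmask(c,P):
    m=np.zeros((480*4,640*4),np.uint8); h=cv2.convexHull((proj(c,P)*4+1.5).astype(np.float32)).round().astype(np.int32)
    cv2.fillConvexPoly(m,h,1); return cv2.resize(m.astype(np.float32),(640,480),interpolation=cv2.INTER_AREA)
E
python3 - <<'E'
from h import *
print(arm.camera_model('top').keys())
for c in ['top','side']:
  for n in ['carton','jar','spray_can','bay','screwdriver']:
    for i,r in enumerate(arm.regions_of(c,n)):
        z={'carton':.08,'jar':.04,'spray_can':.085}.get(n,0)
        ys,xs=np.nonzero(r['mask'])
        print(c,n,i,round(r['score'],2),np.round(r['location']),r['mask'].sum(),(xs.min(),xs.max(),ys.min(),ys.max()) if len(xs) else 0,np.round(back(c,r['location'],z)[0],3))
        np.save(f'm_{c}_{n}_{i}.npy',r['mask'])
E
```

```text
dict_keys(['vertical_fov', 'cx', 'cy', 'R', 't'])
top carton 0 0.97 [457. 250.] 2718 (np.int64(422), np.int64(496), np.int64(215), np.int64(280)) [ 0.502 -0.19   0.08 ]
top carton 1 0.73 [262. 352.] 2366 (np.int64(228), np.int64(294), np.int64(330), np.int64(371)) [0.311 0.165 0.08 ]
top carton 2 0.59 [367. 181.] 2457 (np.int64(343), np.int64(398), np.int64(149), np.int64(221)) [ 0.628 -0.026  0.08 ]
top carton 3 0.55 [460. 374.] 3085 (np.int64(432), np.int64(489), np.int64(335), np.int64(405)) [ 0.278 -0.193  0.08 ]
top jar 0 0.62 [346. 292.] 961 (np.int64(331), np.int64(366), np.int64(272), np.int64(306)) [0.423 0.01  0.04 ]
top jar 1 0.5 [368. 185.] 2499 (np.int64(343), np.int64(398), np.int64(147), np.int64(220)) [ 0.628 -0.03   0.04 ]
top spray_can 0 0.82 [268. 140.] 1594 (np.int64(249), np.int64(288), np.int64(117), np.int64(171)) [0.703 0.16  0.085]
top bay 0 0.92 [268. 247.] 4444 (np.int64(227), np.int64(397), np.int64(149), np.int64(296)) [0.511 0.164 0.   ]
top bay 1 0.67 [369. 182.] 2439 (np.int64(343), np.int64(398), np.int64(149), np.int64(221)) [ 0.643 -0.036  0.   ]
to
[... 239 characters left out ...]
ide carton 1 0.8 [360. 322.] 4088 (np.int64(332), np.int64(393), np.int64(274), np.int64(373)) [0.322 0.159 0.08 ]
side jar 0 0.58 [368. 258.] 1187 (np.int64(350), np.int64(382), np.int64(236), np.int64(281)) [0.43  0.001 0.04 ]
side jar 1 0.34 [311. 196.] 3226 (np.int64(288), np.int64(337), np.int64(161), np.int64(234)) [ 0.659 -0.062  0.04 ]
side spray_can 0 0.75 [232. 218.] 2075 (np.int64(209), np.int64(247), np.int64(183), np.int64(258)) [0.697 0.147 0.085]
side bay 0 0.59 [283. 294.] 3598 (np.int64(230), np.int64(358), np.int64(210), np.int64(321)) [0.516 0.173 0.   ]
side screwdriver 0 0.93 [250. 328.] 710 (np.int64(223), np.int64(307), np.int64(309), np.int64(360)) [0.502 0.276 0.   ]
```

```bash
cat >> h.py <<'E'
def yellow(img):
    h=cv2.cvtColor(img,cv2.COLOR_BGR2HSV); return cv2.inRange(h,(24,150,90),(36,255,255))
def bay_fit(imgs):
    out={}
    from scipy.optimize import least_squares
    for key in [('top',),('side',),('top','side')]:
        P=[]
        for c in key:
            y=yellow(imgs[c]); n,l,st,_=cv2.connectedComponentsWithStats(y)
            y=np.isin(l,[i for i in range(1,n) if st[i,4]>60 and st[i,0]<420 and st[i,0]>150 and st[i,1]>100])
            v,u=np.nonzero(y); P.append(back(c,np.c_[u,v],0)[:,:2])
        P=np.vstack(P)
        def res(p):
            ca,sa=np.cos(p[2]),np.sin(p[2]); d=P-p[:2]; x=d@[ca,sa]; yy=d@[-sa,ca]
            dy=np.abs(np.abs(yy)-.094); dx=np.abs(x+.1215)
            side=(np.abs(yy)>.085); end=(x<-.1125)
            return np.maximum(np.minimum(dy+np.maximum(x-.1125,0),dx)-.008,0)*1000
        best=min((least_squares(res,[.56+a,.08+b,2.0+t],loss='soft_l1',x_scale=[.01,.01,.05]) for a in(-.02,.02) for b in(-.02,.02) for t in(-.3,0,.3)),key=lambda r:r.cost)
        out[key]=(best.x,best.cost,len(P))
    return out
E
python3 - <<'E'
from h import *
imgs={c:cv2.imread(f'pics/{c}0.png') for c in ['top','side']}
F=bay_fit(imgs)
for k,v in F.items(): print(k,np.round(v[0],4),v[1:])
# carton
M={'top':np.load('m_top_carton_2.npy').astype(np.float32),'side':np.load('m_side_jar_1.npy').astype(np.float32)}
def box(p):
    B=np.array([[x,y,z] for x in(-.025,.025) for y in(-.05,.05) for z in(0,.16)])
    return Ro.from_euler('z',p[2]).apply(B)+[p[0],p[1],0]
def cost(p,cs):
    k=0
    for c in cs:
        m=boxmask(c,box(p)); k+=np.abs(m-M[c]).sum()
    return k
for cs in [('top',),('side',),('top','side')]:
    b=min((minimize(cost,[.63,-.03,a],args=(cs,),method='Nelder-Mead',options=dict(initial_simplex=[[.63,-.03,a],[.65,-.03,a],[.63,-.01,a],[.63,-.03,a+.1]])) for a in (1.9,2.1)),key=lambda r:r.fun)
    print(cs,np.round(b.x,4),b.fun)
p=b.x
bay=F[('top','side')][0]
np.save('bay.npy',bay)
ca,sa=np.cos(bay[2]),np.sin(bay[2])
Rb=np.array([[ca,sa],[-sa,ca]]); print('carton in bay',Rb@(p[:2]-bay[:2]),p[2]-bay[2])
for n,q in dict(jar=(.425,.005),can=(.70,.155)).items(): print(n,Rb@(np.array(q)-bay[:2]))
for c in imgs:
    im=imgs[c]
    for loc in ([[-.1125,-.085],[.1125,-.085],[.1125,.085],[-.1125,.085]],[[-.1305,-.103],[.1125,-.103],[.1125,.103],[-.1305,.103]]):
        w=np.array(loc)@Rb+bay[:2]; cv2.polylines(im,[proj(c,np.c_[w,0*w[:,0]]).round().astype(int)],True,(255,0,255),1)
    w=box(p)
    for i in range(8):
        for j in (1,2,4):
            if i&j==0: a,d=proj(c,w[[i,i|j]]).round().astype(int); cv2.line(im,tuple(map(int,a)),tuple(map(int,d)),(255,255,0),1)
a=imgs['top'][90:340,170:470]; b=imgs['side'][120:370,190:490]
cv2.imwrite('pics/fit0.png',cv2.resize(np.hstack([a,b]),(800,333),interpolation=cv2.INTER_LINEAR))
E
```

```text
('top',) [0.5662 0.0666 1.989 ] (np.float64(12.206411874550865), 2272)
('side',) [0.5668 0.0673 1.99  ] (np.float64(0.12641712200752897), 813)
('top', 'side') [0.5663 0.0667 1.9886] (np.float64(14.940225274807322), 3085)
('top',) [ 0.6163 -0.028   2.0856] 112.9375
('side',) [ 0.6172 -0.026   2.0578] 89.3125
('top', 'side') [ 0.6175 -0.0268  2.0794] 231.0625
carton in bay [-0.10628764 -0.00885389] 0.0908357846267589
jar [0.00093581 0.15418263]
can [ 0.02644962 -0.1580257 ]
```

View pics/fit0.png

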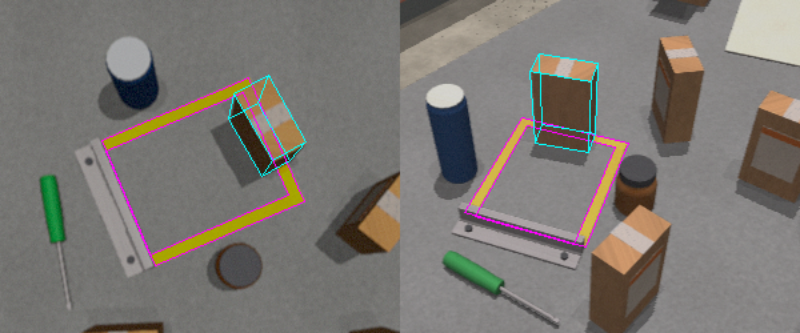

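Run:
```python
from h import *
s=arm.sense(); q=s['orientation']; R=Ro.from_quat([q[1],q[2],q[3],q[0]]); M=R.as_matrix(); print(s['clock']);print(M.round(3))
h=.505
for sg in (1,-1):
  x=sg*np.array([np.cos(h),np.sin(h),0]); y=np.array([0,0,-1.]); T=np.c_[x,y,np.cross(x,y)]
  rv=(Ro.from_matrix(T)*R.inv()).as_rotvec(); print(sg,rv/np.pi)
d=np.array([np.cos(2.075),np.sin(2.075)]); c=np.array([.6175,-.0268])
for b in (.08,.045): 
  g=np.r_[c-d*(.025+b),.0]; print(b,g,((g-s['eef_pos'])/.75))
print((.25-.2303)/.75,(.118-s['eef_pos'][2])/.75)
```

```text
0.6
[[ 0.26  -0.     0.966]
 [-0.966 -0.     0.26 ]
 [ 0.    -1.    -0.   ]]
1 [1.37471524e-05 1.65434775e-05 5.77130363e-01]
-1 [ 1.54824406e-05 -1.28654613e-05 -4.22869637e-01]
0.08 [ 0.66822659 -0.11873374  0.        ] [ 0.66589406  0.67862613 -0.30841595]
0.045 [ 0.65131773 -0.08808916  0.        ] [ 0.64334891  0.71948557 -0.30841595]
0.02626666666666666 -0.1510826213793098
```

Call:
carry_out:
  steps:
    - [[0.1, 0.1, 0.026, 0, 0, 0.08, 0.7], [0.2, 0.2, 0.026, 0, 0, 0.16, 0.7], [0.3, 0.3, 0.026, 0, 0, 0.25, 0.7], [0.4, 0.4, 0.026, 0, 0, 0.33, 0.7], [0.5, 0.5, 0.026, 0, 0, 0.42, 0.7], [0.6, 0.6, 0.026, 0, 0, 0.5, 0.7], [0.666, 0.68, 0.026, 0, 0, 0.577, 0.7], [0.666, 0.68, 0.026, 0, 0, 0.577, 0.7], [0.666, 0.68, 0.026, 0, 0, 0.577, 0.7], [0.666, 0.68, 0.026, 0, 0, 0.577, 0.7], [0.666, 0.68, 0.026, 0, 0, 0.577, 0.7], [0.666, 0.68, 0.026, 0, 0, 0.577, 0.7]]

```text
clock: 1.8
eef_pos: [0.5897, -0.1991, 0.2502]
orientation: [-0.685, 0.686, 0.174, -0.174]
force: [-0.3, -0.6, -0.6]
grip_width: 0.0599
```

```bash
cat >> h.py <<'E'
def head():
    q=arm.sense()['orientation']; M=Ro.from_quat([q[1],q[2],q[3],q[0]]).as_matrix(); return np.arctan2(M[1,0],M[0,0])
def to(p,h=None):
    s=arm.sense(); print('clock',s['clock'],'shift',np.round((np.array(p)-s['eef_pos'])/.75,4), 'turn',None if h is None else round((h-head())/np.pi,4),'pos',np.round(s['eef_pos'],4),'F',np.round(s['force'],1),'head',round(head(),4))
E
python3 -c "
from h import *
to([.668,-.119,.25],.505)"
```

```text
clock 1.8 shift [ 0.1044  0.1068 -0.0003] turn 0.0024 pos [ 0.5897 -0.1991  0.2502] F [-0.3 -0.6 -0.6] head 0.4976
```

Now over, then down to z 0.118.

Call:
carry_out:
  steps:
    - [[0.06, 0.06, 0, 0, 0, 0.0024, 0.7], [0.104, 0.107, 0, 0, 0, 0.0024, 0.7], [0.104, 0.107, 0, 0, 0, 0.0024, 0.7], [0.104, 0.107, -0.06, 0, 0, 0.0024, 0.7], [0.104, 0.107, -0.12, 0, 0, 0.0024, 0.7], [0.104, 0.107, -0.173, 0, 0, 0.0024, 0.7], [0.104, 0.107, -0.173, 0, 0, 0.0024, 0.7], [0.104, 0.107, -0.173, 0, 0, 0.0024, 0.7], [0.104, 0.107, -0.173, 0, 0, 0.0024, 0.7]]

```text
clock: 2.7
eef_pos: [0.6695, -0.119, 0.1234]
orientation: [-0.684, 0.686, 0.178, -0.175]
force: [-1.0, 0.9, 0.9]
grip_width: 0.0599
```

Run:
```python
from h import *
s=arm.sense()
d=np.array([np.cos(2.075),np.sin(2.075)]); c=np.array([.6175,-.0268])
print('gap TCP->face along d', (c-d*.025-s['eef_pos'][:2])@d,'lateral',(c-s['eef_pos'][:2])@[-d[1],d[0]])
to(np.r_[c-d*.045,s['eef_pos'][2]],.505); print('unit 10mm',d*.01/.75)
a=arm.grab_frame('top')[90:340,250:550]; b=arm.grab_frame('side')[60:310,190:490]
cv2.imwrite('pics/st1.png',cv2.resize(np.hstack([a,b]),(800,333)))
```

```text
gap TCP->face along d 0.08083839727001715 lateral 0.0010352190756084917
clock 2.7 shift [-0.0404  0.0704  0.    ] turn 0.0001 pos [ 0.6695 -0.119   0.1234] F [-1.   0.9  0.9] head 0.5048
unit 10mm [-0.00644147  0.01167413]
```

View pics/st1.png

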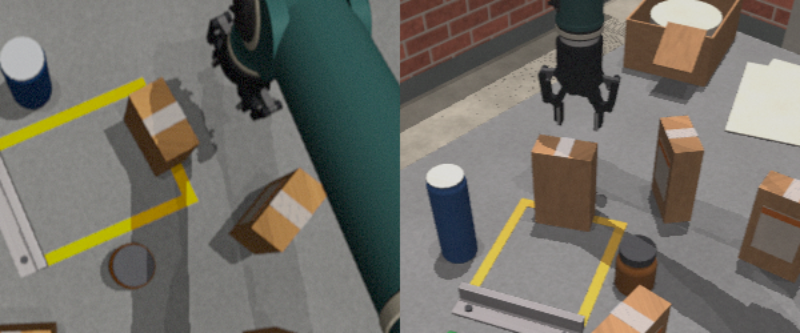

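Call:
carry_out:
  steps:
    - [[-0.016, 0.029, 0, 0, 0, 0, 0.7], [-0.0354, 0.0642, 0, 0, 0, 0, 0.7], [-0.038, 0.069, 0, 0, 0, 0, 0.7], [-0.0406, 0.0736, 0, 0, 0, 0, 0.7], [-0.0432, 0.0782, 0, 0, 0, 0, 0.7], [-0.0457, 0.0829, 0, 0, 0, 0, 0.7], [-0.0483, 0.0876, 0, 0, 0, 0, 0.7], [-0.051, 0.0922, 0, 0, 0, 0, 0.7], [-0.0534, 0.0969, 0, 0, 0, 0, 0.7], [-0.056, 0.1015, 0, 0, 0, 0, 0.7], [-0.056, 0.1015, 0, 0, 0, 0, 0.7]]

```text
clock: 3.9
eef_pos: [0.627, -0.042, 0.1234]
orientation: [-0.684, 0.685, 0.178, -0.175]
force: [-0.6, -0.8, 0.1]
grip_width: 0.0596
```

Run:
```python
from h import *
to([0,0,0])
a=arm.grab_frame('top')[90:340,250:550]; b=arm.grab_frame('side')[60:310,190:490]
cv2.imwrite('pics/st2.png',cv2.resize(np.hstack([a,b]),(800,333)))
```

```text
clock 3.9 shift [-0.8361  0.056  -0.1646] turn None pos [ 0.627  -0.042   0.1234] F [-0.6 -0.8  0.1] head 0.5058
```

View pics/st2.png

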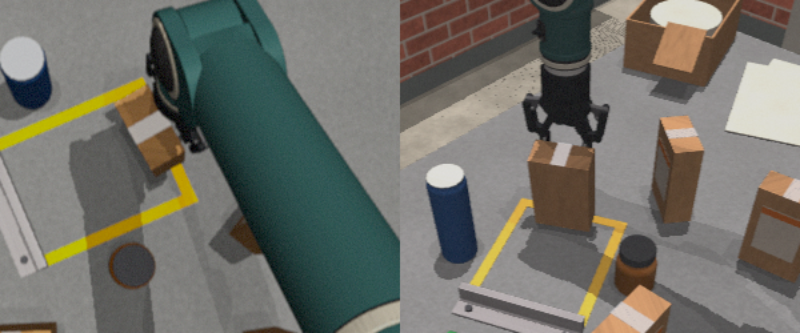

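Call:
carry_out:
  steps:
    - [[-0.0026, 0.0047, 0, 0, 0, 0, 0.7], [-0.0052, 0.0093, 0, 0, 0, 0, 0.7], [-0.0077, 0.014, 0, 0, 0, 0, 0.7], [-0.0097, 0.0175, 0, 0, 0, 0, 0.7], [-0.0116, 0.021, 0, 0, 0, 0, 0.7], [-0.0116, 0.021, 0, 0, 0, 0, 0.7]]

```text
clock: 4.6
eef_pos: [0.6184, -0.0263, 0.1234]
orientation: [-0.684, 0.685, 0.179, -0.175]
force: [0.1, -0.0, -0.4]
grip_width: 0.0597
```

Run:
```python
from h import *
to([0,0,0])
a=arm.grab_frame('top')[90:340,250:550]; b=arm.grab_frame('side')[60:310,190:490]
cv2.imwrite('pics/st3.png',cv2.resize(np.hstack([a,b]),(800,333)))
```

```text
clock 4.6 shift [-0.8245  0.0351 -0.1646] turn None pos [ 0.6184 -0.0263  0.1234] F [ 0.1 -0.  -0.4] head 0.5059
```

View pics/st3.png

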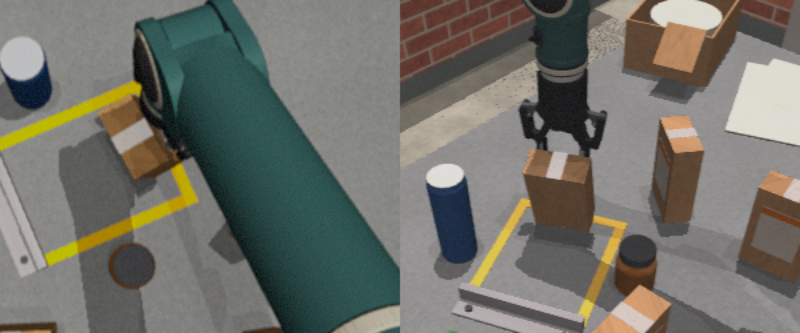

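Tilting cleanly about its edge, label side behind. Continue gently.

Call:
carry_out:
  steps:
    - [[-0.0013, 0.0023, 0, 0, 0, 0, 0.7], [-0.0026, 0.0047, 0, 0, 0, 0, 0.7], [-0.0039, 0.007, 0, 0, 0, 0, 0.7], [-0.0052, 0.0093, 0, 0, 0, 0, 0.7], [-0.0065, 0.0117, 0, 0, 0, 0, 0.7], [-0.0065, 0.0117, 0, 0, 0, 0, 0.7], [-0.0065, 0.0117, 0, 0, 0, 0, 0.7], [-0.0065, 0.0117, 0, 0, 0, 0, 0.7]]

```text
clock: 5.5
eef_pos: [0.6138, -0.0183, 0.1234]
orientation: [-0.684, 0.686, 0.178, -0.175]
force: [-0.7, -0.1, -0.2]
grip_width: 0.0594
```

Run:
```python
from h import *
to([0,0,0])
a=arm.grab_frame('top')[90:340,250:550]; b=arm.grab_frame('side')[60:310,190:490]
cv2.imwrite('pics/st4.png',cv2.resize(np.hstack([a,b]),(800,333)))
```

```text
clock 5.5 shift [-0.8184  0.0245 -0.1645] turn None pos [ 0.6138 -0.0183  0.1234] F [-0.7 -0.1 -0.2] head 0.5051
```

View pics/st4.png

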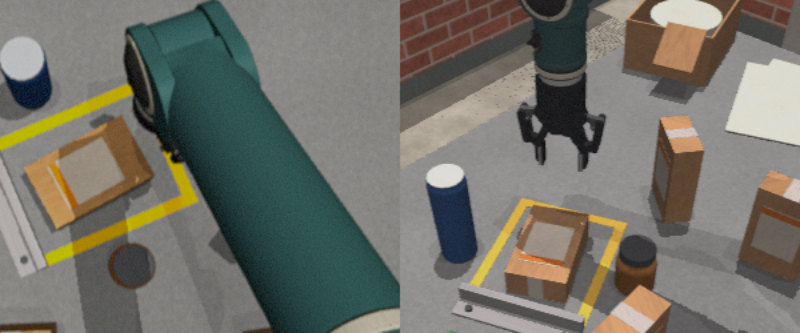

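Run:
```python
from h import *
b=np.load('bay.npy'); R=np.array([[np.cos(b[2]),-np.sin(b[2])],[np.sin(b[2]),np.cos(b[2])]])
p=R@[-.14,-.002]+b[:2]; print(p); to([p[0],p[1],.1234],b[2]-np.pi/2); print('1mm in bay x',R[:,0]*.001/.75)
```

```text
[ 0.62493368 -0.06044035]
clock 5.6 shift [ 0.0148 -0.0561  0.    ] turn -0.0277 pos [ 0.6138 -0.0184  0.1234] F [ 0.5 -0.1  0.5] head 0.505
1mm in bay x [-0.00054101  0.00121864]
```

Call:
carry_out:
  steps:
    - [[0.0074, -0.028, 0, 0, 0, -0.0277, 0.7], [0.0148, -0.056, 0, 0, 0, -0.0277, 0.7], [0.0148, -0.056, 0, 0, 0, -0.0277, 0.7], [0.0148, -0.056, 0, 0, 0, -0.0277, 0.7]]

```text
clock: 6.0
eef_pos: [0.6247, -0.0605, 0.1232]
orientation: [-0.691, 0.693, 0.148, -0.145]
force: [-0.3, 0.4, 0.1]
grip_width: 0.0599
```

```bash
cat >> h.py <<'E'
def lying(pref, p0=None):
    """fit lying carton: p=(foot-centreline x,y of box centre, yaw of its z axis)"""
    b=np.load('bay.npy'); R=np.array([[np.cos(b[2]),-np.sin(b[2])],[np.sin(b[2]),np.cos(b[2])]])
    M={}; 
    for c in ('top','side'):
        im=arm.grab_frame(c); cv2.imwrite(f'pics/{pref}_{c}.png',im)
        ex=proj(c,[*(R@[.02,0]+b[:2]),.025])[0]
        for n in ('carton','jar','bay'):
            ok=[r for r in arm.regions_of(c,n) if np.hypot(*(np.array(r['location'])-ex))<30 and r['mask'].sum()>1500]
            if ok and not(n=='bay' and ok[0]['mask'].sum()>9000): M[c]=ok[0]['mask'].astype(np.float32); print(c,n,ok[0]['score'],M[c].sum()); break
    def box(p):
        B=np.array([[x,y,z] for x in(-.08,.08) for y in(-.05,.05) for z in(0,.05)])
        return Ro.from_euler('z',p[2]).apply(B)+[p[0],p[1],0]
    def cost(p,cs): return sum(np.abs(boxmask(c,box(p))-M[c]).sum() for c in cs)
    s0=p0 if p0 is not None else np.r_[R@[.0,0]+b[:2],b[2]+.05]
    for cs in [(c,) for c in M]+([tuple(M)] if len(M)>1 else []):
        o=minimize(cost,s0,args=(cs,),method='Nelder-Mead',options=dict(initial_simplex=np.array([s0]*4)+np.array([[0,0,0],[.015,0,0],[0,.015,0],[0,0,.08]])))
        l=R.T@(o.x[:2]-b[:2]); a=o.x[2]-b[2]; u=np.array([np.cos(a),np.sin(a)])
        print(cs,o.fun,'yaw rel',round(a,4),'foot',np.round(l-.08*u,4),'top',np.round(l+.08*u,4))
    w=box(o.x)
    t=[]
    for c,(r0,c0) in dict(top=(90,200),side=(120,190)).items():
        im=cv2.imread(f'pics/{pref}_{c}.png')
        for i in range(8):
            for j in (1,2,4):
                if i&j==0: A,d=proj(c,w[[i,i|j]]).round().astype(int); cv2.line(im,tuple(map(int,A)),tuple(map(int,d)),(255,255,0),1)
        t.append(im[r0:r0+250,c0:c0+300])
    cv2.imwrite(f'pics/{pref}_fit.png',cv2.resize(np.hstack(t),(800,333)))
E
python3 - <<'E'
from h import *
lying('ly1'); to([0,0,0])
E
```

```text
top carton 0.93 4535.0
side carton 0.88 3389.0
('top',) 86.9375 yaw rel 0.0929 foot [-0.076  -0.0051] top [0.0833 0.0097]
('side',) 68.3125 yaw rel 0.104 foot [-0.0746 -0.0066] top [0.0845 0.01  ]
('top', 'side') 170.1875 yaw rel 0.0928 foot [-0.0759 -0.0052] top [0.0834 0.0096]
clock 6.2 shift [-0.8329  0.0787 -0.1646] turn None pos [ 0.6247 -0.059   0.1234] F [0.1 0.7 0. ] head 0.4197
```

View pics/ly1_fit.png

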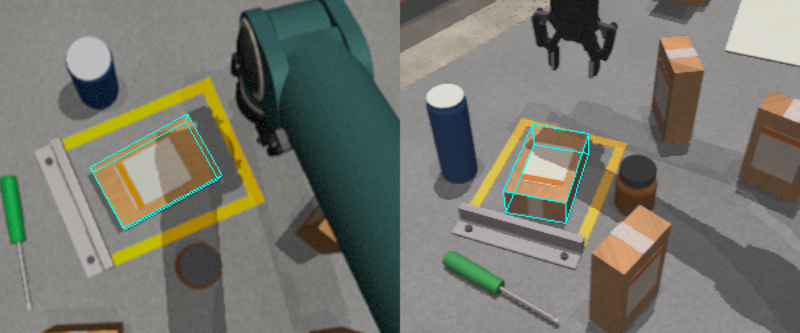

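Call:
carry_out:
  steps:
    - [[0, 0, -0.05, 0, 0, 0, 0.65], [0, 0, -0.1, 0, 0, 0, 0.65], [0, 0, -0.135, 0, 0, 0, 0.65], [0, 0, -0.135, 0, 0, 0, 0.65], [0, 0, -0.135, 0, 0, 0, 0.65]]

```text
clock: 6.7
eef_pos: [0.6249, -0.0581, 0.0226]
orientation: [-0.691, 0.692, 0.149, -0.146]
force: [0.0, -0.2, 0.8]
grip_width: 0.0557
```

```bash
cat >> h.py <<'E'
def tobay(x,y,z,h=None):
    b=np.load('bay.npy'); R=np.array([[np.cos(b[2]),-np.sin(b[2])],[np.sin(b[2]),np.cos(b[2])]])
    print('tcp in bay',np.round(R.T@(arm.sense()['eef_pos'][:2]-b[:2]),4)); p=R@[x,y]+b[:2]; to([p[0],p[1],z],b[2]-np.pi/2)
E
python3 - <<'E'
from h import *
tobay(-.10,-.004,.022); tobay(-.080,-.004,.022)
lying('ly2')
E
```

```text
tcp in bay [-0.1379 -0.0029]
clock 6.7 shift [-0.0192  0.0468 -0.0008] turn -0.0009 pos [ 0.6249 -0.0581  0.0226] F [ 0.  -0.2  0.8] head 0.4207
tcp in bay [-0.1379 -0.0029]
clock 6.7 shift [-0.03    0.0711 -0.0008] turn -0.0009 pos [ 0.6249 -0.0581  0.0226] F [ 0.  -0.2  0.8] head 0.4207
top carton 0.65 4446.0
side carton 0.58 3163.0
('top',) 133.875 yaw rel 0.0994 foot [-0.0765 -0.0061] top [0.0827 0.0098]
('side',) 207.625 yaw rel 0.1345 foot [-0.0748 -0.0106] top [0.0838 0.0109]
('top', 'side') 360.0 yaw rel 0.1001 foot [-0.0763 -0.0061] top [0.0829 0.0099]
```

View pics/ly2_fit.png

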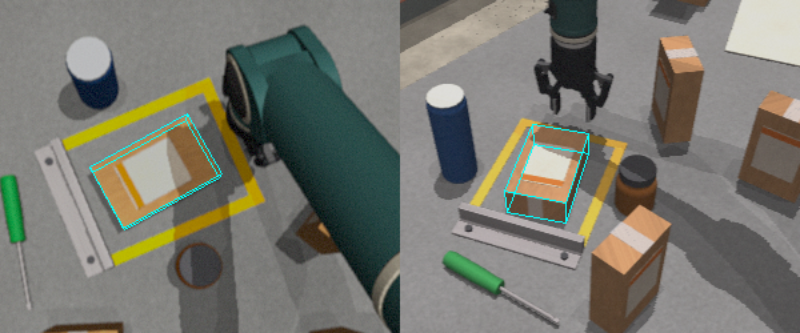

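Call:
carry_out:
  steps:
    - [[-0.01, 0.024, -0.001, 0, 0, -0.001, 0.65], [-0.0192, 0.0468, -0.001, 0, 0, -0.001, 0.65], [-0.0208, 0.0505, -0.001, 0, 0, -0.001, 0.65], [-0.0224, 0.0541, -0.001, 0, 0, -0.001, 0.65], [-0.0241, 0.0578, -0.001, 0, 0, -0.001, 0.65], [-0.0257, 0.0614, -0.001, 0, 0, -0.001, 0.65], [-0.0273, 0.0651, -0.001, 0, 0, -0.001, 0.65], [-0.0289, 0.0687, -0.001, 0, 0, -0.001, 0.65], [-0.0306, 0.0724, -0.001, 0, 0, -0.001, 0.65], [-0.0322, 0.076, -0.001, 0, 0, -0.001, 0.65], [-0.0338, 0.0797, -0.001, 0, 0, -0.001, 0.65], [-0.0354, 0.0833, -0.001, 0, 0, -0.001, 0.65]]

```text
clock: 8.1
eef_pos: [0.5995, 0.0036, 0.0235]
orientation: [-0.691, 0.693, 0.149, -0.144]
force: [1.7, -2.9, 1.4]
grip_width: 0.0554
```

Run:
```python
from h import *
tobay(-.062,-.004,.022)
lying('ly3')
```

```text
tcp in bay [-0.0711 -0.0047]
clock 8.1 shift [-0.0058  0.0108 -0.002 ] turn 0.0004 pos [0.5995 0.0036 0.0235] F [ 1.7 -2.9  1.4] head 0.4166
top carton 0.97 4363.0
side carton 0.63 3297.0
('top',) 321.6875 yaw rel 0.0408 foot [-0.0587 -0.0057] top [0.1012 0.0008]
('side',) 245.25 yaw rel 0.0573 foot [-0.0611 -0.0081] top [0.0987 0.0011]
('top', 'side') 583.0625 yaw rel 0.0438 foot [-0.0591 -0.0055] top [0.1008 0.0015]
```

View pics/ly3_fit.png

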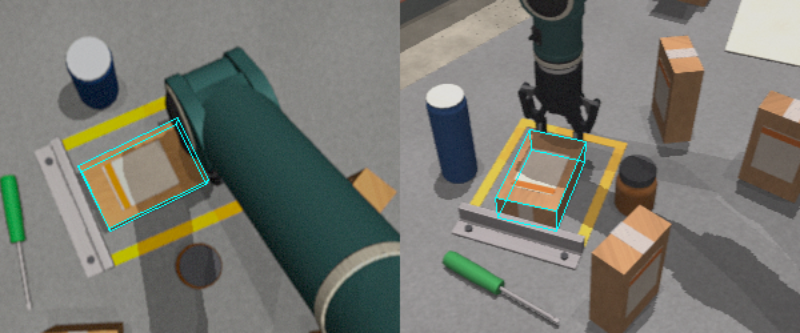

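Call:
carry_out:
  steps:
    - [[-0.0011, 0.0024, -0.002, 0, 0, 0, 0.65], [-0.0022, 0.0049, -0.002, 0, 0, 0, 0.65], [-0.0032, 0.0073, -0.002, 0, 0, 0, 0.65], [-0.0043, 0.0098, -0.002, 0, 0, 0, 0.65], [-0.0054, 0.0122, -0.002, 0, 0, 0, 0.65], [-0.0054, 0.0122, -0.002, 0, 0, 0, 0.65]]

```text
clock: 8.9
eef_pos: [0.5949, 0.0142, 0.0218]
orientation: [-0.691, 0.692, 0.149, -0.144]
force: [-0.0, -2.0, 1.6]
grip_width: 0.0553
```

Run:
```python
from h import *
tobay(-.059,-.004,.022)
```

```text
tcp in bay [-0.0597 -0.0049]
clock 8.9 shift [-0.0014  0.0003  0.0003] turn 0.0001 pos [0.5949 0.0142 0.0218] F [-0.  -2.   1.6] head 0.4175
```

Call:
carry_out:
  steps:
    - [[-0.0005, 0.0012, 0, 0, 0, 0, 0.65], [-0.0005, 0.0012, 0, 0, 0, 0, 0.65]]

```text
clock: 9.1
eef_pos: [0.5944, 0.0153, 0.0218]
orientation: [-0.691, 0.692, 0.149, -0.144]
force: [1.1, -2.9, 1.8]
grip_width: 0.0557
```

Call:
carry_out:
  steps:
    - [[-0.0005, 0.0012, 0, 0, 0, 0, 0.65], [-0.0005, 0.0012, 0, 0, 0, 0, 0.65]]

```text
clock: 9.3
eef_pos: [0.5941, 0.0162, 0.0218]
orientation: [-0.691, 0.692, 0.149, -0.144]
force: [-0.0, -3.3, 1.5]
grip_width: 0.0555
```

Run:
```python
from h import *
tobay(-.059,-.004,.022)
lying('ly4')
```

```text
tcp in bay [-0.0575 -0.0049]
clock 9.3 shift [-0.0003 -0.0024  0.0003] turn 0.0001 pos [0.5941 0.0162 0.0218] F [-0.  -3.3  1.5] head 0.4174
top carton 0.57 4186.0
side carton 0.61 3184.0
('top',) 409.75 yaw rel -0.0061 foot [-0.0466 -0.0045] top [ 0.1134 -0.0055]
('side',) 418.875 yaw rel 0.0082 foot [-0.0581 -0.0064] top [ 0.1019 -0.0051]
('top', 'side') 860.3125 yaw rel 0.0019 foot [-0.0477 -0.0052] top [ 0.1123 -0.0049]
```

View pics/ly4_fit.png

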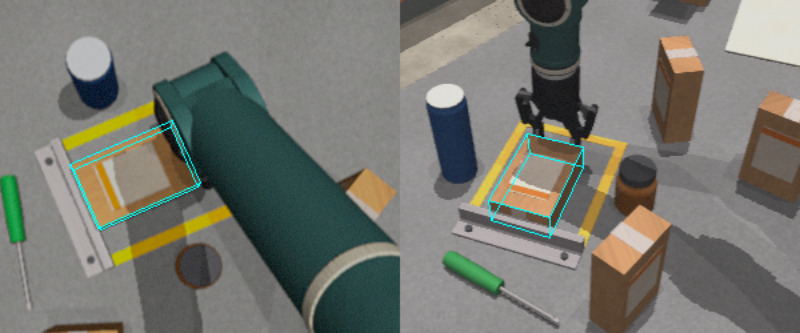

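Call:
carry_out:
  steps:
    - [[-0.0005, 0.0012, 0, 0, 0, 0, 0.65], [-0.0005, 0.0012, 0, 0, 0, 0, 0.65]]

```text
clock: 9.7
eef_pos: [0.5941, 0.0161, 0.0218]
orientation: [-0.691, 0.693, 0.149, -0.144]
force: [1.9, -5.3, 0.5]
grip_width: 0.0555
```

Call:
carry_out:
  steps:
    - [[-0.0005, 0.0012, 0, 0, 0, 0, 0.65], [-0.0005, 0.0012, 0, 0, 0, 0, 0.65]]

```text
clock: 9.9
eef_pos: [0.5941, 0.0161, 0.0218]
orientation: [-0.69, 0.693, 0.149, -0.143]
force: [2.8, -4.9, 1.0]
grip_width: 0.0554
```

Call:
carry_out:
  steps:
    - [[-0.0005, 0.0012, 0, 0, 0, 0, 0.65], [-0.0005, 0.0012, 0, 0, 0, 0, 0.65]]

```text
clock: 10.1
eef_pos: [0.5942, 0.0161, 0.0218]
orientation: [-0.69, 0.694, 0.149, -0.143]
force: [2.1, -5.2, 1.6]
grip_width: 0.0554
```

Call:
carry_out:
  steps:
    - [[-0.0011, 0.0024, 0, 0, 0, 0, 0.65], [-0.0016, 0.0036, 0, 0, 0, 0, 0.65], [-0.0016, 0.0036, 0, 0, 0, 0, 0.65]]

```text
clock: 10.4
eef_pos: [0.5941, 0.016, 0.0219]
orientation: [-0.689, 0.695, 0.149, -0.142]
force: [3.3, -9.1, 0.3]
grip_width: 0.0552
```

Run:
```python
from h import *
tobay(-.12,-.004,.022)
```

```text
tcp in bay [-0.0576 -0.0049]
clock 10.4 shift [ 0.0327 -0.0765  0.0001] turn 0.0008 pos [0.5941 0.016  0.0219] F [ 3.3 -9.1  0.3] head 0.4154
```

Call:
carry_out:
  steps:
    - [[0.004, -0.009, 0, 0, 0, 0, 0.65], [0.0163, -0.0383, 0, 0, 0, 0, 0.65], [0.0327, -0.0765, 0, 0, 0, 0, 0.65], [0.035, -0.09, 0.06, 0, 0, 0, 0.65], [0.035, -0.13, 0.12, 0, 0, 0, 0.65], [0.035, -0.19, 0.2, 0, 0, 0, 0.65], [0.035, -0.25, 0.26, 0, 0, 0, 0.65], [0.035, -0.25, 0.26, 0, 0, 0, 0.65], [0.035, -0.25, 0.26, 0, 0, 0, 0.65]]

```text
clock: 11.3
eef_pos: [0.6225, -0.1767, 0.2216]
orientation: [-0.688, 0.697, 0.149, -0.138]
force: [-0.1, -0.4, 0.0]
grip_width: 0.0553
```

Run:
```python
from h import *
lying('ly5'); to([0,0,0])
for n in ('jar','spray_can','screwdriver'):
    print(n,[np.round(r['location']) for r in arm.regions_of('top',n)][:1],[np.round(r['location']) for r in arm.regions_of('side',n)][:1])
```

```text
top carton 0.73 4553.0
side carton 0.66 3110.0
('top',) 91.1875 yaw rel -0.0064 foot [-0.0476 -0.0047] top [ 0.1124 -0.0057]
('side',) 471.625 yaw rel 0.0194 foot [-0.0601 -0.0077] top [ 0.0998 -0.0046]
('top', 'side') 596.375 yaw rel 0.0034 foot [-0.0477 -0.0056] top [ 0.1123 -0.005 ]
clock 11.5 shift [-0.8262  0.2256 -0.2872] turn None pos [ 0.6197 -0.1692  0.2154] F [ 0.3  0.5 -1. ] head 0.4178
jar [array([348., 290.])] [array([368., 254.])]
spray_can [array([268., 141.])] [array([249., 328.])]
screwdriver [array([211., 251.])] [array([251., 327.])]
```

View pics/ly5_fit.png

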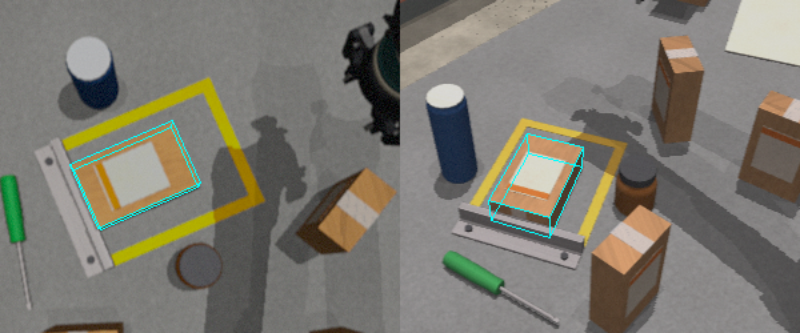

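```bash
python3 -c "
from bench import arm
print(arm.sense()['clock'],arm.sense()['qvel']); print(arm.sign_off())"
```

```text
11.8 [ 0.00414982 -0.00493114  0.00160598 -0.00277434  0.00130409  0.00078186
 -0.00047818]
the job is handed in; nothing more can be done
None
```

The carton now lies label up inside the tape with its top end flush against the stop bar, and I handed the job in at 11.8 s. I tipped the farthest carton with a slow two-finger push at about 0.12 m height. It was about 0.09 rad askew once down. A low two-finger push on its foot end turned it square and slid it to the bar. There it stopped moving while the push force rose to about 10 N, so I backed the arm off clear of everything.

**Top camera (unobstructed):** the top end is at bay x = 0.1124 m, against 0.1125 m for the bar's face. Yaw error is about 0.006 rad and y about -5 mm.

**Side camera (disagrees):** its own fit put the top end at 0.0998 m with 0.019 rad of yaw. I did not trust it, because the bar hides the carton's lower front from that camera. The contact force and the top view both support the carton being flush.

**Bystanders:** the spray can and screwdriver were unmoved in the top view, within detector noise. The jar was within about 2 px there and 4 px in the side view. The side-view detector reported the spray can at the screwdriver's position. I took that as a false detection, since the can looks undisturbed in both pictures.

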